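Offer a stage insert's grip tab over the end of its ledge

TASK

The thin stage insert with the round window lies too flat in its lane of the loading ledge to be taken by hand, so press the pop-up stop at the front of its lane down below the ledge and push the insert along from behind, until its whole narrow grip tab stands out past the ledge's front end with at most about a finger's breadth of the wider part out behind it. Only press and push: the insert must stay flat in its lane and not be lifted. Leave the other insert, its stop and the things around where they are.

Things in the scene. Friction and masses are not known exactly. Their poses are not given: they have to be found in the camera images.
- ledge: grey two-lane ledge, fixed, 180 mm long (x), 136 mm wide (y), origin under its centre on the desk. -x: front end, over which an insert is offered; +x end open. Lanes along x, 59 mm wide, middle lines at y = -32.5 mm (near) and +32.5 mm (far), between walls 43 mm high. Inserts lie on two runners per lane, 10 mm wide, along the walls, tops at z = 36 mm
- ledge_front (a point): point on the ledge's front end, midway between the lanes, level with the runners' tops (36 mm above the desk); axes as the ledge. In each lane the slot between the runners is 39 mm wide, full length, open above and at both ends, floor at z = 8 mm: fingertips may reach down into it behind an insert
- stop_near (a joint): pop-up stop of the near lane (y = -32.5 mm): white block, ribbed top, 24 mm along x, 36 mm across, in the slot, its centre 77 mm ahead (-x) of the ledge's origin. 0: up, top 10 mm above the runners; grows as it is pressed straight down; 0.010 m: level with the runners, 0.014 m: fully down. Stays where it is left; takes about 3 N to move
- stop_far (a joint): the same stop in the far lane (y = +32.5 mm)
- stop_near_top (a point): middle of the near stop's top face
- stop_far_top (a point): middle of the far stop's top face
- dish_plate: insert with the round window 36 mm wide: bare aluminium plate 4 mm thick, 108 mm long (x), 56 mm wide, about 0.1 kg, loose in one of the lanes (either). Its front 24 mm (-x) are the grip tab, 44 mm wide; the rest has the full width. Origin: underside, half-way along its length; axes as the ledge. It starts 5 to 19 mm behind its stop
- dish_tab_end (a point): middle of the front edge of that insert's grip tab, half-way up its thickness
- dish_rear_end (a point): middle of that insert's rear edge, half-way up its thickness: here it is pushed
- slide_plate: the other insert, of the same outline, with a long narrow window and a glass slide clipped over it, in the other lane. To be left alone
- coverslip_box: low square box 29 x 29 x 17 mm, loose, beside the ledge on the microscope's side; origin under its centre. To be left alone
- vial_0: capped glass vial 22 mm across, 52 mm high, loose, beside the ledge on the microscope's side; origin under its centre. To be left alone
- vial_1: a second such vial, loose, next to the first; origin under its centre. To be left alone
- tally_counter: round hand counter 54 x 62 x 33 mm, loose, on the bare desk ahead of the ledge's front end; origin under its centre. To be left alone
- petri_0: lower of two stacked dishes, 58 mm across, 16 mm high, loose, on the bare desk ahead of the ledge's front end; origin under its centre. To be left alone
- petri_1: the dish on top of it, 16 mm high, loose, on the lower dish; origin under its centre. To be left alone

How it is judged:
On the way:
1. the stop in the round-windowed insert's lane is pressed down below the ledge (((y of dish_plate in the frame of ledge below 0 m and value of joint stop_near above 0.0102 m) or (y of dish_plate in the frame of ledge above 0 m and value of joint stop_far above 0.0102 m))), for 0.2 s.
At the end, for the whole second after the job is handed in: the round-windowed insert lies at rest, flat and straight in its lane with its front edge 23.5 to 46 mm past the ledge's front end (the grip tab is 24 mm long), and that lane's stop is down below the runners (joint above 10.2 mm) (((y of dish_plate in the frame of ledge below 0 m and value of joint stop_near above 0.0102 m) or (y of dish_plate in the frame of ledge above 0 m and value of joint stop_far above 0.0102 m)) and x of dish_tab_end in the frame of ledge_front between -0.046 and -0.0235 m and angle between dish_plate's own z axis and vertical below 0.05 rad and z of dish_plate in the frame of ledge between 0.034 and 0.0385 m and angle between the x axis of dish_plate and the x axis of ledge, either way round below 0.08 rad and linear speed of dish_plate below 0.01 m/s); the robot touches nothing.
It fails at once if the round-windowed insert is lifted or tipped (8 mm off the runners or 0.12 rad) (z of dish_plate in the frame of ledge above 0.044 m or angle between dish_plate's own z axis and vertical above 0.12 rad).
It fails at once if the other insert is moved by more than 6 mm (distance of slide_plate from where it was at the start of the episode above 0.006 m).
It fails at once if the other lane's stop is pressed by more than 4 mm ((y of dish_plate in the frame of ledge below 0 m and value of joint stop_far above 0.004 m) or (y of dish_plate in the frame of ledge above 0 m and value of joint stop_near above 0.004 m)).
It fails at once if something around is moved by more than 15 mm (distance of any of coverslip_box, vial_0, vial_1, tally_counter, petri_0, petri_1 from where it was at the start of the episode above 0.015 m).
It also fails if it takes over 48 s, if anything falls off the work surface, if the arm or the gripper's body presses on something with over 40 N, if the wrist force passes 120 N, or if a joint passes its speed limit or range.

ROBOT

A 6-joint arm with a two-finger parallel gripper is mounted at the origin on a cart in front of the work surface, level with it; the furniture and walls round the work are solid. World frame = base frame: x ahead of the robot, y to its left, z up, the work surface at z = 0. Lengths are in m, angles in rad, forces in N, time in s.
With the tool pointing down it reaches from about 0.25 to 0.725 m from the base axis. Payload 4 kg.
Tool frame: the origin (TCP) lies at the very end of the fingers, on their centre line; the grasp point (between the pads) lies 19 mm behind it; z points along the fingers, y is the direction in which the jaws open and shut (so a half turn about z gives the same grasp; the last joint's range is limited). The gripper opens to 85 mm and grips with 20 to 120 N. Pads are 22 mm wide; open, the fingers measure 114 mm over their backs; the gripper's body (76 mm by 85 mm) begins 54 mm behind the grasp point. The pads swing forward as they close: fully open they stand 13 mm farther back than shut.
Start: joints at [1.311, 0.241, 0.005, 1.335, 0, 1.571], TCP at [0.128, 0.483, 0.194] pointing down, gripper open.
Joint ranges: [-2.72, 2.72], [-1.05, 1.87], [-1.09, 1.28], [-1.99, 2.15], [-1.42, 1.44], [-3.14, 3.14]. Speed limits (rad/s): [2.79, 2.79, 3.14, 3.14, 3.14, 3.14].

INTERFACE

Orientations are given as a unit quaternion [x, y, z, w].
In Python, from workcell import bot, camera gives the robot as it stands. The module is installed in compiled form; this text tells all that it offers.
- The arm moves only by the tool send_rows, never from a script. Its argument "deltas" is a list of rows, each an object with "grip": the opening, from 0 (shut) to 1 (fully open); "translation": the shift along the tool's x, y, z in m, a list of three; "twist": the turn, a rotation vector about the tool's x, y, z in degrees, a list of three. A call has 1 to 5 rows; each row is the pose to reach, as a shift and turn from the pose measured when the call began, along the tool's axes at that moment; what a row does not reach only later rows make up. A row lasts 1/8 s, in which the tool goes at most 62.5 mm and 10.7 degrees, less where a joint would pass 70% of its speed; a pose out of reach is approached as far as the arm can. A call with a gripper value outside its range is refused whole. The fingers move at their own pace and stop on an object; the grip force is fixed at half the most. Time passes only in rows, so rows that repeat a pose let the fingers close. It gives the time, the measured TCP pose, the force and the opening at its end, in the units of the state.
- bot.get_obs(): the state, without advancing time (a new reading comes with each control period).
- camera(name): name is "side" or "top" or "wrist"; returns a dict with "color" (400x640x3 uint8, blue, green, red), "intrinsics" (3x3 intrinsics, pixels), "k1" (the pictures are not rectified: a ray, as slopes to the right and down, at radius r is drawn at 1 + k1 r^2 times it, then the intrinsics apply), "xyz" and "rotation" of the camera in the world. Camera axes: x right, y down, z forward; pixel columns grow to the right and rows downward; lengths in m; the calibration is good to about 2 mm. A picture is of the moment at which its call begins. There is no depth.
- bot.job_done(): hands the job in, once; it reports no verdict.
The state is a dict: "clock": time; "joint_pos": joint angles; "joint_vel": joint speeds; "tau": joint torques, N m; "eef_pos": TCP position; "tool_rot": TCP orientation; "ft_force": force on the tool from outside, world axes, zero at the start; "ft_torque": the same for the moment, N m; "grip_width": finger opening in m.
Only numpy, scipy, OpenCV 4.12 (cv2) and the standard library are available. Lean on these libraries where they do the work, as an engineer would, in place of code of your own. Each camera call takes 0.05 s, during which the arm holds its last target.

## Working session

There is one attempt and no reset: what is moved stays moved. The work goes in short steps, Python scripts to look and compute and a tool call to move; the robot and the scene stay as the last step left them, time stands still between calls to the robot, and variables do not carry over. Pictures are saved under pics/ and viewed, and the job is handed in when it is done.

Besides the shell and the picture viewer there is one more tool, called after "Emit:" by a JSON object that holds its "fn" and its "kwargs", one argument or row to a line. send_rows: Moves the arm, as the interface text tells. Its arguments: {"type":"object","properties":{"deltas":{"type":"array","items":{"type":"object","properties":{"grip":{"type":"number"},"translation":{"type":"array","items":{"type":"number"}},"twist":{"type":"array","items":{"type":"number"}}}}}},"required":["deltas"]}

```bash
mkdir -p pics
python3 - <<'E'
from workcell import bot,camera
import cv2,numpy as np
o=bot.get_obs()
for k,v in o.items(): print(k,np.round(v,4))
for n in ["side","top","wrist"]:
    c=camera(n); cv2.imwrite(f"pics/a_{n}.png",c["color"])
    print(n,np.array(c["intrinsics"]).round(1).tolist(),c["k1"],np.round(c["xyz"],4),np.round(c["rotation"],4).tolist())
E
```

```text
clock 0.0
joint_pos [ 1.311   0.2414  0.0037  1.3352 -0.      1.5708]
joint_vel [-0.0015 -0.0017  0.0003 -0.0012 -0.0006 -0.0014]
tau [ 1.00000e-03 -3.72323e+01  2.52405e+01  1.71000e-02  0.00000e+00
 -0.00000e+00]
eef_pos [0.1283 0.4825 0.193 ]
tool_rot [ 1.295e-01  9.916e-01 -1.000e-03 -1.000e-04]
ft_force [ 0.7402 -0.3418 -0.5797]
ft_torque [ 0.0178 -0.0069 -0.0119]
grip_width 0.0856
side [[413.8, 0.0, 324.6], [0.0, 413.8, 199.5], [0.0, 0.0, 1.0]] -0.07124913165624092 [0.3517 0.8881 0.3856] [-0.0969, 0.8294, -0.5477, 0.0523]
top [[466.3, 0.0, 327.3], [0.0, 466.3, 199.5], [0.0, 0.0, 1.0]] -0.04169842320492181 [0.3924 0.1242 0.904 ] [0.7063, -0.706, 0.0381, -0.0364]
wrist [[337.5, 0.0, 314.1], [0.0, 337.5, 202.1], [0.0, 0.0, 1.0]] -0.05422434897161963 [0.0639 0.4991 0.3734] [0.786, 0.6043, 0.0793, 0.1039]
```

View pics/a_top.png

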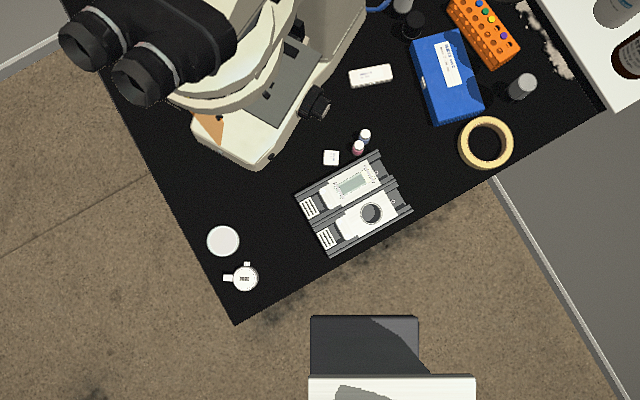

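View pics/a_side.png

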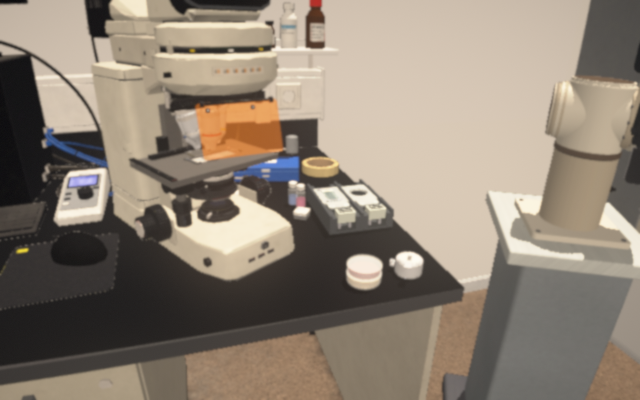

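View pics/a_wrist.png

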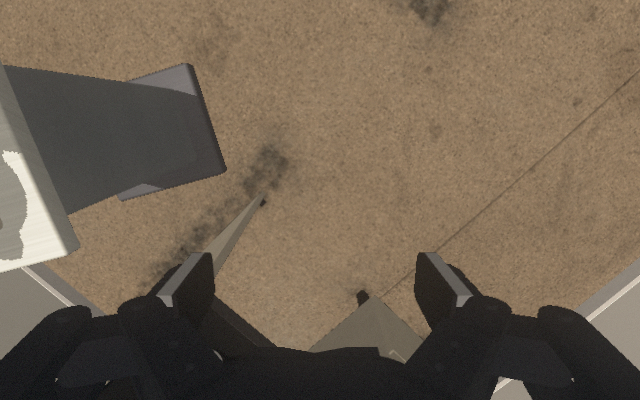

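```bash
cat > h.py <<'E'
import numpy as np,cv2
from scipy.spatial.transform import Rotation as R
from workcell import bot,camera
def proj(c,P):
    P=np.atleast_2d(P); q=R.from_quat(c["rotation"]).inv().apply(P-np.array(c["xyz"]))
    s=q[:,:2]/q[:,2:]; r2=(s**2).sum(1,keepdims=True); s=s*(1+c["k1"]*r2)
    K=np.array(c["intrinsics"]); return np.c_[s*[K[0,0],K[1,1]]+K[:2,2],q[:,2]]
def rays(c,uv):
    uv=np.array(uv,float).reshape(-1,1,2)
    d=np.array([c["k1"],0,0,0,0],float)
    s=cv2.undistortPoints(uv,np.array(c["intrinsics"]),d,None)[:,0] 
    v=np.c_[s,np.ones(len(s))]
    return R.from_quat(c["rotation"]).apply(v)
def onz(c,uv,z):
    d=rays(c,uv); o=np.array(c["xyz"]); return o+d*((z-o[2])/d[:,2])[:,None]
def save(n,im,crop=None,s=1):
    if crop: x0,y0,x1,y1=crop; im=im[y0:y1,x0:x1]
    cv2.imwrite(f"pics/{n}.png",cv2.resize(im,None,fx=s,fy=s,interpolation=cv2.INTER_CUBIC))
E
python3 - <<'E'
from h import *
c=camera("top");s=camera("side")
print(proj(c,[[.128,.483,.194],[0,0,0]]),proj(s,[[.128,.483,.194],[0,0,0]]))
save("b_top",c["color"],(280,120,430,270),5)
save("b_side",s["color"],(270,160,430,300),5)
E
```

```text
[[ 84.56534905 426.58925458   0.67743722]
 [392.5759985  459.52145537   0.85805828]] [[6.27344517e+02 2.44077840e+02 3.96434896e-01]
 [5.66461361e+02 2.23172334e+02 8.82227458e-01]]
```

View pics/b_top.png

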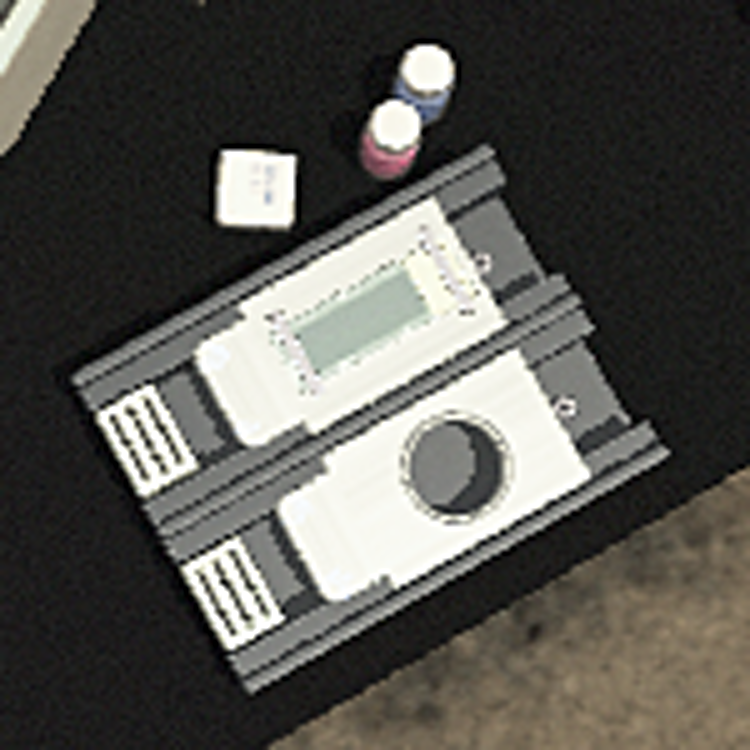

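View pics/b_side.png

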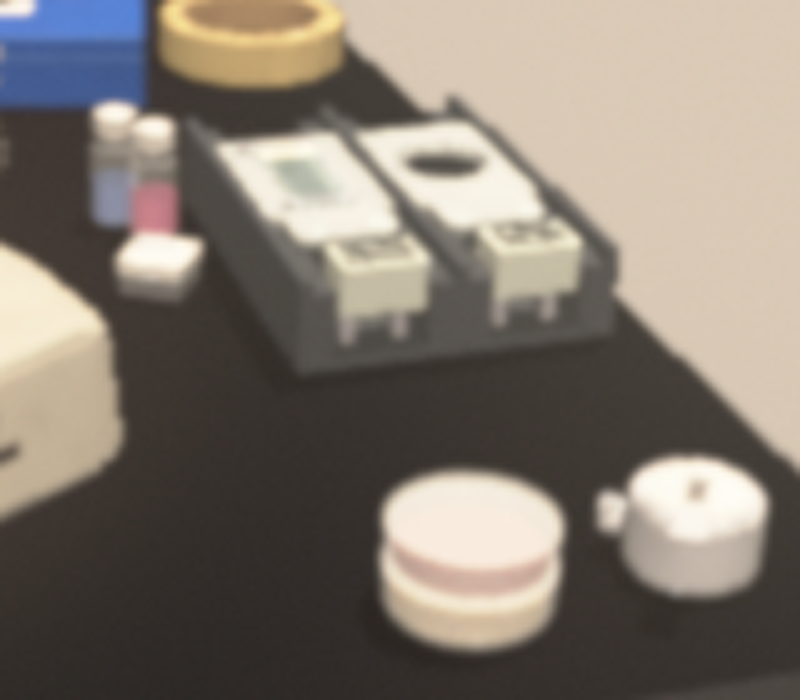

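Run:
```python
from h import *
c=camera("top"); s=camera("side")
g=cv2.resize(c["color"],None,fx=4,fy=4,interpolation=cv2.INTER_CUBIC)
m=(g.min(2)>150).astype(np.uint8)
m=cv2.morphologyEx(m,cv2.MORPH_CLOSE,np.ones((9,9)))
n,l,st,ce=cv2.connectedComponentsWithStats(m)
up=lambda p:(np.array(p)+.5)/4-.5
ang=[]
for i in range(1,n):
    u=up(ce[i])
    if st[i,4]>800 and 285<u[0]<420 and 140<u[1]<260:
        cn=cv2.findContours((l==i).astype(np.uint8),cv2.RETR_EXTERNAL,cv2.CHAIN_APPROX_NONE)[0][0]
        r=cv2.minAreaRect(cn); z=.046 if st[i,4]<9000 else .040
        b=onz(c,up(cv2.boxPoints(r)),z)
        e=[b[1]-b[0],b[2]-b[1]]
        print(st[i,4],u.round(1),"rectctr",b.mean(0).round(4),[ (np.linalg.norm(v)*1e3).round(1) for v in e],[np.degrees(np.arctan2(v[1],v[0])).round(1) for v in e])
```

```text
1314 [358.9 144.8] rectctr [0.5867 0.0627 0.046 ] [np.float64(19.0), np.float64(19.8)] [np.float64(-28.4), np.float64(-119.1)]
3524 [330.8 157.3] rectctr [0.5626 0.1156 0.046 ] [np.float64(28.5), np.float64(28.7)] [np.float64(-1.7), np.float64(-91.8)]
27491 [349.5 184.7] rectctr [0.513  0.0804 0.04  ] [np.float64(116.5), np.float64(61.8)] [np.float64(-60.6), np.float64(-151.7)]
25891 [366.5 216.1] rectctr [0.4578 0.04   0.04  ] [np.float64(142.7), np.float64(67.6)] [np.float64(-60.7), np.float64(-151.6)]
3995 [308.9 207.6] rectctr [0.4667 0.1551 0.046 ] [np.float64(24.8), np.float64(40.6)] [np.float64(-60.4), np.float64(-150.6)]
4264 [326.  238.1] rectctr [0.4116 0.1241 0.046 ] [np.float64(24.9), np.float64(42.8)] [np.float64(-60.9), np.float64(-150.9)]
```

```bash
cat >> h.py <<'E'
def delta(target,yawx,o=None):
    "tool-axes shift + twist to reach target TCP with tool down, tool x at world yaw (deg)"
    o=o or bot.get_obs(); T=R.from_quat(o["tool_rot"])
    a=np.radians(yawx); X=np.array([np.cos(a),np.sin(a),0]); Z=np.array([0,0,-1.]); Y=np.cross(Z,X)
    W=R.from_matrix(np.c_[X,Y,Z])
    return T.inv().apply(np.array(target)-o["eef_pos"]).round(4),np.degrees((T.inv()*W).as_rotvec()).round(2)
E
python3 - <<'E'
from h import *
print(delta([.4116,.1241,.16],119.4))
E
```

```text
(array([-0.3659, -0.2742,  0.0338]), array([-3.000e-02,  1.000e-02,  4.571e+01]))
```

Emit:
{"fn": "send_rows", "kwargs": {
  "deltas": [
    {"grip":0,"translation":[-0.046,-0.034,0],"twist":[0,0,9]},
    {"grip":0,"translation":[-0.092,-0.068,0],"twist":[0,0,18]},
    {"grip":0,"translation":[-0.138,-0.102,0],"twist":[0,0,27]},
    {"grip":0,"translation":[-0.184,-0.136,0],"twist":[0,0,36]},
    {"grip":0,"translation":[-0.23,-0.17,0],"twist":[0,0,45.7]}
  ]
}}

```text
clock: 0.98
eef_pos: [0.308, 0.2583, 0.194]
tool_rot: [0.507, 0.862, 0.0, 0.0]
ft_force: [0.8, 0.7, 0.4]
grip_width: -0.0
```

Run:
```python
from h import *
print(delta([.4116,.1241,.14],119.4))
```

```text
(array([-0.1676,  0.0252,  0.0541]), array([ 0.04,  0.01, -0.27]))
```

Emit:
{"fn": "send_rows", "kwargs": {
  "deltas": [
    {"grip":0,"translation":[-0.056,0.008,0.018],"twist":[0,0,0]},
    {"grip":0,"translation":[-0.112,0.016,0.036],"twist":[0,0,0]},
    {"grip":0,"translation":[-0.1676,0.0252,0.054],"twist":[0,0,-0.3]},
    {"grip":0,"translation":[-0.1676,0.0252,0.054],"twist":[0,0,-0.3]}
  ]
}}

```text
clock: 1.48
eef_pos: [0.4124, 0.121, 0.1388]
tool_rot: [0.507, 0.862, -0.001, -0.0]
ft_force: [0.2, 0.6, 0.5]
grip_width: -0.0002
```

Run:
```python
from h import *
o=bot.get_obs();print(o["eef_pos"],o["ft_force"])
for n in("top","wrist"):
    c=camera(n); save("c_"+n,c["color"],(260,100,440,280) if n=="top" else None,3.3 if n=="top" else 1.2)
```

```text
[0.41242546 0.12098949 0.13876486] [0.22512865 0.61518478 0.49330685]
```

View pics/c_top.png

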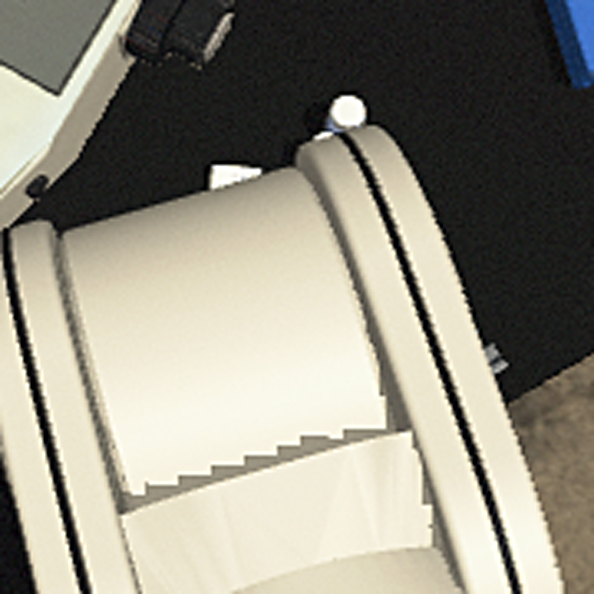

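View pics/c_wrist.png

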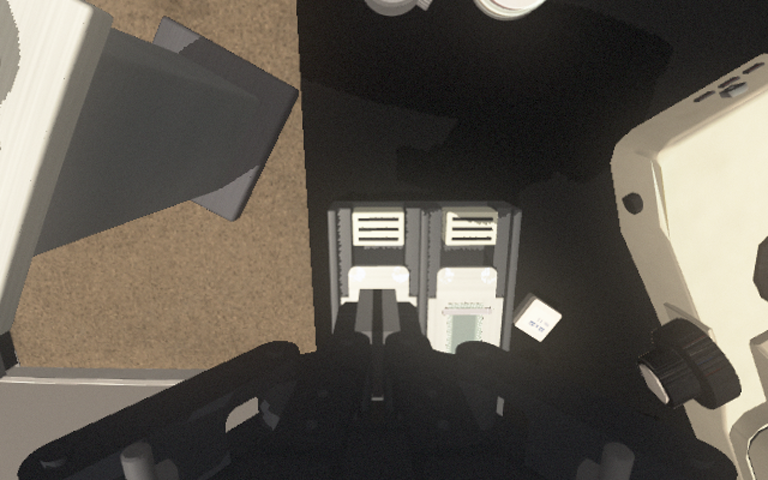

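```bash
cat >> h.py <<'E'
def stops(c,z=.046,lo=140):
    g=cv2.resize(c["color"],None,fx=4,fy=4,interpolation=cv2.INTER_CUBIC)
    m=(g.min(2)>lo).astype(np.uint8); m=cv2.morphologyEx(m,cv2.MORPH_CLOSE,np.ones((25,25)))
    n,l,st,ce=cv2.connectedComponentsWithStats(m)
    for i in range(1,n):
        u=(ce[i]+.5)/4-.5
        if st[i,4]>3000 and 270<u[0]<440 and 150<u[1]<300:
            cn=cv2.findContours((l==i).astype(np.uint8),cv2.RETR_EXTERNAL,cv2.CHAIN_APPROX_NONE)[0][0]
            b=onz(c,(cv2.boxPoints(cv2.minAreaRect(cn))+.5)/4-.5,z); e=[b[1]-b[0],b[2]-b[1]]
            print(st[i,4],u.round(1),"ctr",b.mean(0).round(4),[(np.linalg.norm(v)*1e3).round(1) for v in e],[np.degrees(np.arctan2(v[1],v[0])).round(1) for v in e])
E
python3 - <<'E'
from h import *
c=camera("wrist"); stops(c)
g=c["color"]; save("d",g,(260,150,450,300),4.2)
E
```

```text
19294 [314.3 191.5] ctr [0.4101 0.1241 0.046 ] [np.float64(35.6), np.float64(24.3)] [np.float64(29.7), np.float64(-59.4)]
18487 [391.2 192. ] ctr [0.4666 0.1556 0.046 ] [np.float64(24.4), np.float64(36.3)] [np.float64(119.9), np.float64(27.6)]
19191 [314.5 235.1] ctr [0.4305 0.0882 0.046 ] [np.float64(29.7), np.float64(54.1)] [np.float64(117.4), np.float64(28.8)]
58196 [386.  257.2] ctr [0.4961 0.1014 0.046 ] [np.float64(68.0), np.float64(54.7)] [np.float64(120.8), np.float64(28.8)]
```

View pics/d.png

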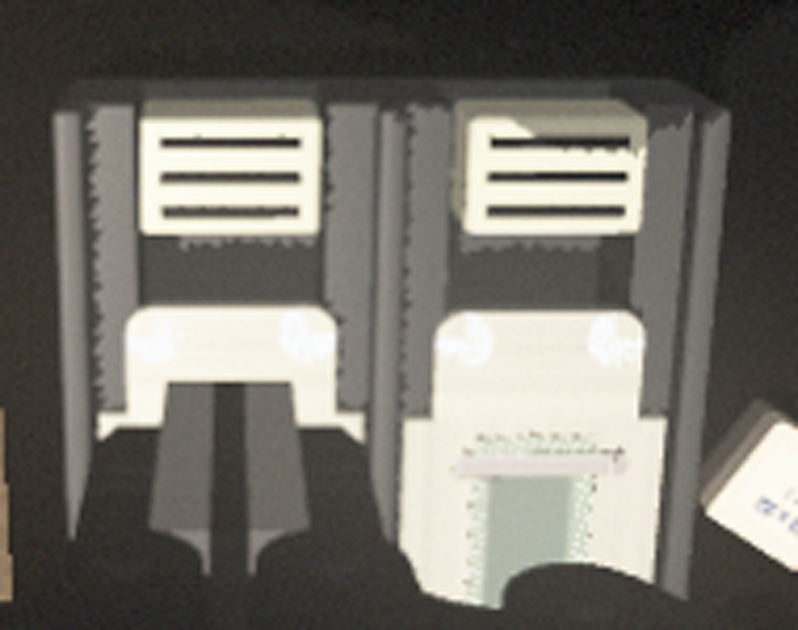

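Run:
```python
from h import *
o=bot.get_obs();print(o["clock"],o["eef_pos"])
c=camera("wrist")
t=onz(c,[[315.2,223.2]],.040)[0]; s=np.array([.4103,.1240,0]); 
a=np.radians(-60.9);ex=np.array([np.cos(a),np.sin(a),0]);ey=np.array([-ex[1],ex[0],0])
print("tab",t,"in ledge x",-.077+(t-s)@ex,"dy",(t-s)@ey)
print(delta([.4103,.1240,.054],119.1))
```

```text
1.625 [0.41132406 0.12448917 0.14025224]
tab [0.42525277 0.09942198 0.04      ] in ledge x -0.04825235116814745 dy 0.001112155726124239
(array([-0.0004, -0.0014,  0.0865]), array([ 0.06, -0.  ,  0.4 ]))
```

Emit:
{"fn": "send_rows", "kwargs": {
  "deltas": [
    {"grip":0,"translation":[0,-0.0014,0.045],"twist":[0,0,0.4]},
    {"grip":0,"translation":[-0.0004,-0.0014,0.082],"twist":[0,0,0.4]},
    {"grip":0,"translation":[-0.0004,-0.0014,0.086],"twist":[0,0,0.4]},
    {"grip":0,"translation":[-0.0004,-0.0014,0.09],"twist":[0,0,0.4]}
  ]
}}

```text
clock: 2.17
eef_pos: [0.411, 0.1252, 0.0516]
tool_rot: [0.506, 0.863, 0.001, 0.001]
ft_force: [-0.6, -0.1, 0.3]
grip_width: 0.0001
```

Run:
```python
from h import *
c=camera("wrist");o=bot.get_obs();print(o["clock"],o["eef_pos"],o["ft_force"])
save("e",c["color"],(220,100,420,300),3)
print(delta([.4103,.1240,.033],119.1))
```

```text
2.225 [0.41122599 0.1250299  0.051421  ] [0.42875512 0.25561946 0.16397866]
(array([-0.0004, -0.0014,  0.0184]), array([0.19, 0.02, 0.09]))
```

View pics/e.png

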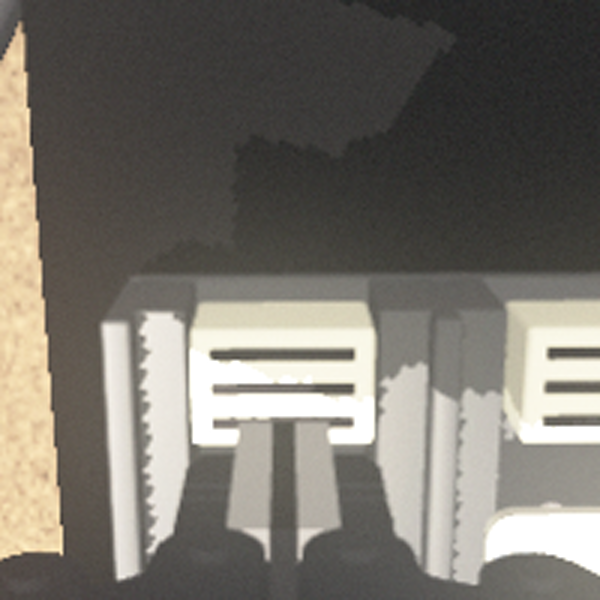

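Run:
```python
from h import *
c=camera("wrist");o=bot.get_obs();T=R.from_quat(o["tool_rot"]);p=o["eef_pos"]
g=c["color"].copy(); S=4
g=cv2.resize(g[150:300,230:400],None,fx=S,fy=S,interpolation=cv2.INTER_CUBIC)
def mk(P,col):
    u=proj(c,P)[0]; q=(int((u[0]-230+.5)*S),int((u[1]-150+.5)*S)); cv2.circle(g,q,4,col,-1); print(u.round(1))
mk(p,(0,0,255))
for d in([.011,0,0],[.011,.009,0],[.011,-.009,0]): mk(p+T.apply(d),(255,0,0))
a=np.radians(-60.9);ex=np.array([np.cos(a),np.sin(a),0]);ey=np.array([-ex[1],ex[0],0])
s=np.array([.4103,.1240,.046])
for i in(-1,1):
  for j in(-1,1): mk(s+i*.012*ex+j*.018*ey,(0,200,0))
mk(s,(0,200,0))
cv2.imwrite("pics/f.png",g)
print("tcp in ledge rel stop",(p-s)@ex,(p-s)@ey)
```

```text
[3.164e+02 2.320e+02 2.000e-01]
[3.165e+02 2.134e+02 2.000e-01]
[3.326e+02 2.134e+02 2.000e-01]
[3.003e+02 2.134e+02 2.000e-01]
[2.826e+02 2.092e+02 2.000e-01]
[3.454e+02 2.092e+02 2.000e-01]
[2.835e+02 2.482e+02 2.000e-01]
[3.444e+02 2.481e+02 2.000e-01]
[3.14e+02 2.29e+02 2.00e-01]
tcp in ledge rel stop -0.0002464372946338736 0.0013664664421310338
```

View pics/f.png

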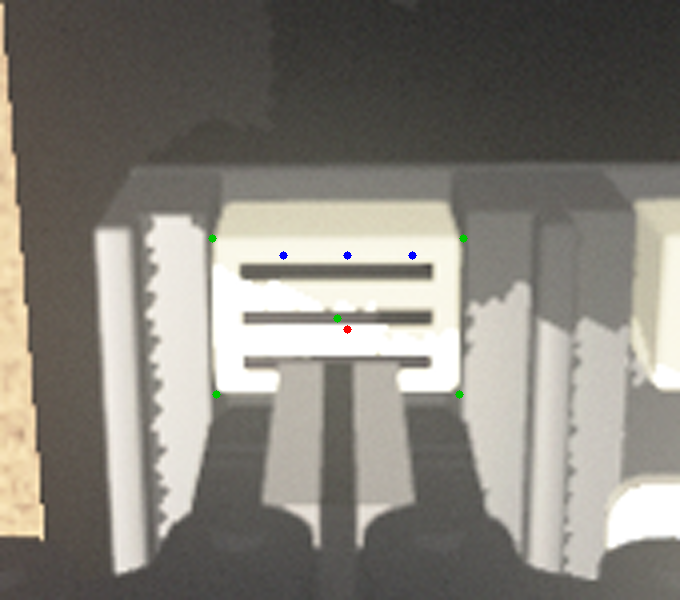

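Run:
```python
from h import *
c=camera("wrist");o=bot.get_obs();T=R.from_quat(o["tool_rot"]);p=o["eef_pos"]
print("cam in tool",T.inv().apply(np.array(c["xyz"])-p).round(4),(T.inv()*R.from_quat(c["rotation"])).as_matrix().round(3).tolist())
for x in(.011,0,-.005,-.011):
    print(x,[(z,*proj(c,p+T.apply([x,0,z]))[0].round(2)) for z in(0,-.013,-.03,-.04,-.06,-.08)])
```

```text
cam in tool [ 0.0656 -0.0014 -0.1802] [[0.0, -0.966, -0.258], [1.0, 0.0, 0.0], [-0.0, -0.258, 0.966]]
0.011 [(0, np.float64(316.43), np.float64(213.23), np.float64(0.19)), (-0.013, np.float64(316.61), np.float64(220.48), np.float64(0.18)), (-0.03, np.float64(316.88), np.float64(231.69), np.float64(0.16)), (-0.04, np.float64(317.07), np.float64(239.42), np.float64(0.15)), (-0.06, np.float64(317.52), np.float64(258.3), np.float64(0.13)), (-0.08, np.float64(318.13), np.float64(283.66), np.float64(0.11))]
0 [(0, np.float64(316.39), np.float64(231.83), np.float64(0.19)), (-0.013, np.float64(316.56), np.float64(240.26), np.float64(0.18)), (-0.03, np.float64(316.82), np.float64(253.25), np.float64(0.16)), (-0.04, np.float64(317.0), np.float64(262.18), np.float64(0.15)), (-0.06, np.float64(317.44), np.float64(283.87), np.float64(0.13)), (-0.08, np.float64(318.02), np.float64(312.75), np.float64(0.11))]
-0.005 [(0, np.float64(316.38), np.float64(240.09), np.float64(0.19)), (-0.013, np.float64(316.54), np.float64(249.03), np.float64(0.18)), (-0.03, np.float64(316.8), np.float64(262.78), np.float64(0.16)), (-0.04, np.float64(316.98), np.float64(272.22), np.float64(0.15)), (-0.06, np.float64(317.4), np.float64(295.09), np.float64(0.13)), (-0.08, np.float64(317.97), np.float64(325.41), np.float64(0.12))]
-0.011 [(0, np.float64(316.36), np.float64(249.85), np.float64(0.19)), (-0.013, np.float64(316.52), np.float64(259.38), np.float64(0.18)), (-0.03, np.float64(316.77), np.float64(274.0), np.float64(0.16)), (-0.04, np.float64(316.94), np.float64(284.02), np.float64(0.16)), (-0.06, np.float64(317.36), np.float64(308.23), np.float64(0.14)), (-0.08, np.float64(317.91), np.float64(340.16), np.float64(0.12))]
```

Run:
```python
from h import *
c=camera("side");o=bot.get_obs();T=R.from_quat(o["tool_rot"]);p=o["eef_pos"]
g=c["color"]; S=6;x0,y0=290,140
g=cv2.resize(g[y0:y0+100,x0:x0+120],None,fx=S,fy=S,interpolation=cv2.INTER_CUBIC)
for P,col in((p,(0,0,255)),(p+T.apply([.011,0,0]),(255,0,0)),(p+T.apply([-.011,0,0]),(255,0,0)),([.4103,.1240,.046],(0,200,0))):
    u=proj(c,P)[0]; cv2.circle(g,(int((u[0]-x0+.5)*S),int((u[1]-y0+.5)*S)),3,col,-1)
cv2.imwrite("pics/g.png",g)
```

```text
(no output)
```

View pics/g.png

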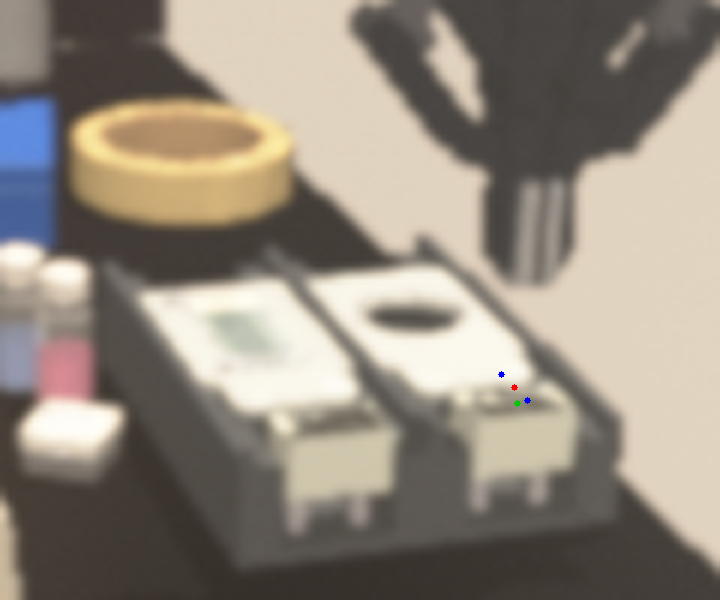

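Emit:
{"fn": "send_rows", "kwargs": {
  "deltas": [
    {"grip":0,"translation":[-0.0004,-0.0014,0.002],"twist":[0,0,0]},
    {"grip":0,"translation":[-0.0004,-0.0014,0.004],"twist":[0,0,0]},
    {"grip":0,"translation":[-0.0004,-0.0014,0.006],"twist":[0,0,0]},
    {"grip":0,"translation":[-0.0004,-0.0014,0.008],"twist":[0,0,0]}
  ]
}}

```text
clock: 2.88
eef_pos: [0.4104, 0.1235, 0.0436]
tool_rot: [0.507, 0.862, 0.001, 0.001]
ft_force: [0.5, -0.1, -0.1]
grip_width: -0.0002
```

Run:
```python
from h import *
o=bot.get_obs();print(o["clock"],o["eef_pos"],o["ft_force"])
for n,b in(("side",(290,140,410,240)),("wrist",(230,150,400,300))):
    c=camera(n); save("h_"+n,c["color"],b,4)
```

```text
2.875 [0.41044807 0.12350356 0.04355105] [ 0.50531484 -0.1023367  -0.13527598]
```

View pics/h_side.png

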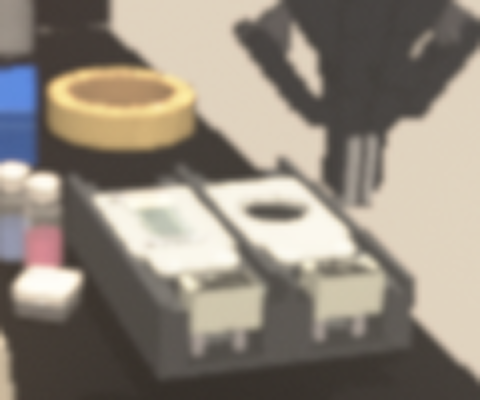

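View pics/h_wrist.png

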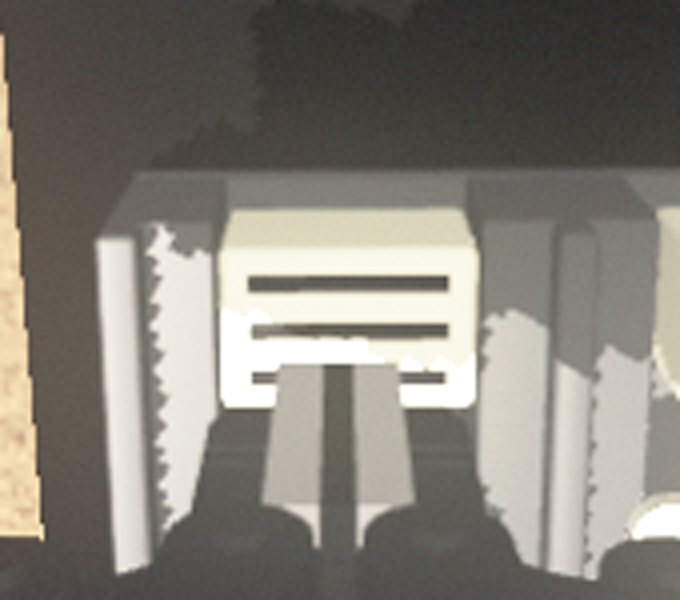

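Run:
```python
from h import *
c=camera("side");o=bot.get_obs();p=o["eef_pos"];T=R.from_quat(o["tool_rot"])
for z in(0,-.02,-.03,-.035,-.04,-.045): print(z,proj(c,p+T.apply([0,0,z]))[0].round(1),proj(c,p+T.apply([0.011,0,z]))[0].round(1))
```

```text
0 [375.6 207.7   0.8] [377.8 209.9   0.8]
-0.02 [376.4 198.6   0.8] [378.5 200.7   0.8]
-0.03 [376.7 193.9   0.8] [378.9 196.    0.8]
-0.035 [376.9 191.6   0.8] [379.1 193.7   0.8]
-0.04 [377.1 189.3   0.8] [379.3 191.3   0.8]
-0.045 [377.3 186.9   0.8] [379.5 188.9   0.8]
```

Emit:
{"fn": "send_rows", "kwargs": {
  "deltas": [
    {"grip":0,"translation":[0,0.0005,0.012],"twist":[0,0,0]},
    {"grip":0,"translation":[0,0.0005,0.024],"twist":[0,0,0]},
    {"grip":0,"translation":[0,0.0005,0.031],"twist":[0,0,0]},
    {"grip":0,"translation":[0,0.0005,0.031],"twist":[0,0,0]}
  ]
}}

```text
clock: 3.52
eef_pos: [0.41, 0.1235, 0.0116]
tool_rot: [0.507, 0.862, 0.001, 0.0]
ft_force: [-0.1, 0.9, 0.2]
grip_width: -0.0004
```

Run:
```python
from h import *
o=bot.get_obs();print(o["clock"],o["eef_pos"],o["ft_force"])
for n,b in(("side",(290,140,410,240)),("wrist",(230,150,400,300))):
    c=camera(n); save("i_"+n,c["color"],b,4)
print(delta([.4103,.1240,-.007],119.1))
```

```text
3.525 [0.4099542  0.12352322 0.01157688] [-0.13968089  0.89705259  0.16174419]
(array([ 0.0005, -0.0004,  0.0194]), array([0.17, 0.02, 0.02]))
```

View pics/i_side.png

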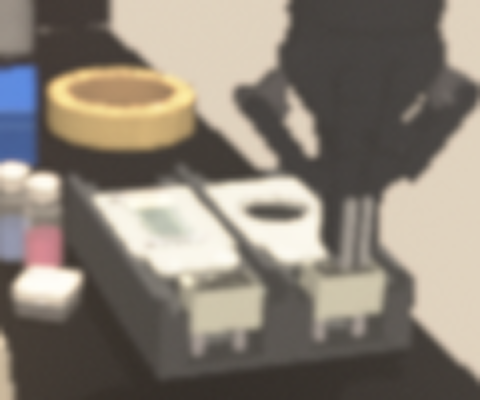

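View pics/i_wrist.png

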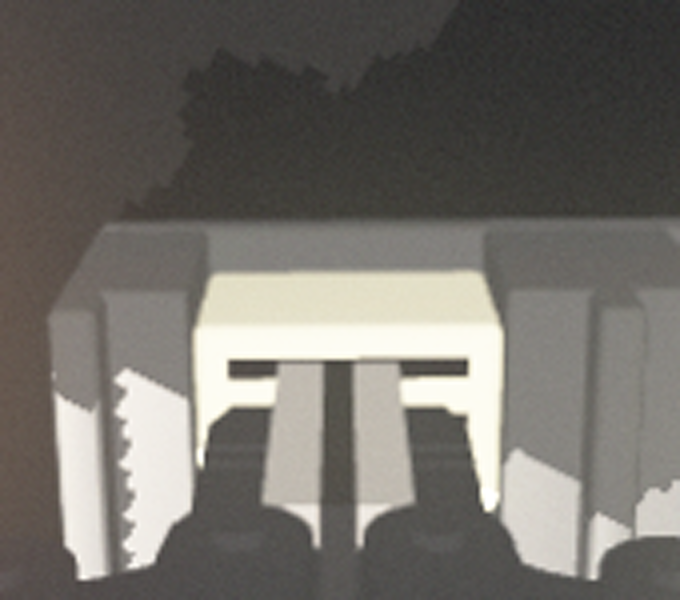

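Emit:
{"fn": "send_rows", "kwargs": {
  "deltas": [
    {"grip":0,"translation":[0.0,0.0006,0.004],"twist":[0,0,0]},
    {"grip":0,"translation":[0,0.0006,0.008],"twist":[0,0,0]},
    {"grip":0,"translation":[0,0.0006,0.012],"twist":[0,0,0]},
    {"grip":0,"translation":[0,0.0006,0.015],"twist":[0,0,0]}
  ]
}}

```text
clock: 4.12
eef_pos: [0.412, 0.1243, -0.0025]
tool_rot: [0.507, 0.862, 0.002, 0.001]
ft_force: [1.2, 1.0, 3.6]
grip_width: -0.0
```

Run:
```python
from h import *
o=bot.get_obs();print(o["clock"],o["eef_pos"],o["ft_force"])
for n,b in(("side",(290,140,410,240)),):
    c=camera(n); save("j_"+n,c["color"],b,5)
print(delta([.4103,.1240,-.007],119.1))
```

```text
4.125 [ 0.41203219  0.12425597 -0.00252216] [1.15969962 1.0136622  3.59268169]
(array([ 0.0006, -0.0016,  0.0042]), array([0.23, 0.03, 0.02]))
```

View pics/j_side.png

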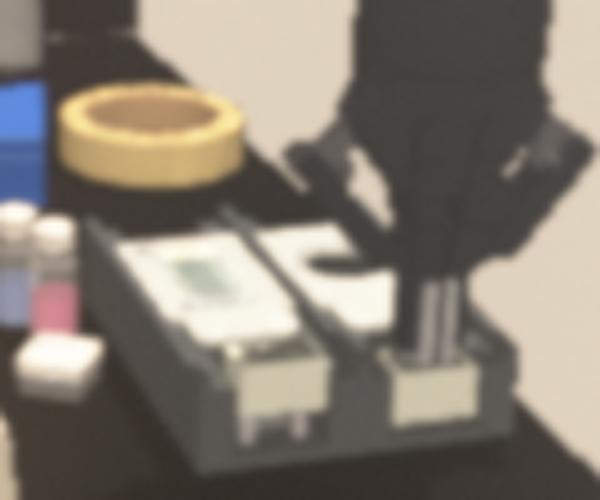

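Emit:
{"fn": "send_rows", "kwargs": {
  "deltas": [
    {"grip":0,"translation":[0.0003,-0.001,0.003],"twist":[0,0,0]},
    {"grip":0,"translation":[0.0003,-0.001,0.005],"twist":[0,0,0]},
    {"grip":0,"translation":[0.0003,-0.001,0.006],"twist":[0,0,0]}
  ]
}}

```text
clock: 4.55
eef_pos: [0.4122, 0.1243, -0.0057]
tool_rot: [0.507, 0.862, 0.003, 0.002]
ft_force: [-7.4, -2.5, 39.0]
grip_width: 0.0001
```

Run:
```python
from h import *
o=bot.get_obs();print(o["clock"],o["eef_pos"],o["ft_force"])
for n,b in(("side",(290,140,410,240)),("wrist",(230,150,400,300))):
    c=camera(n); save("k_"+n,c["color"],b,4)
```

```text
4.55 [ 0.41215496  0.12431903 -0.00571562] [-7.42310237 -2.49921237 38.95557481]
```

View pics/k_side.png

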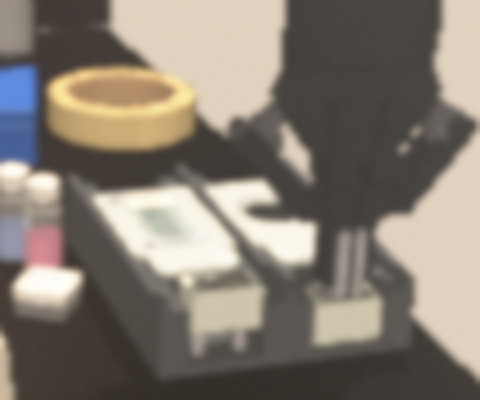

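View pics/k_wrist.png

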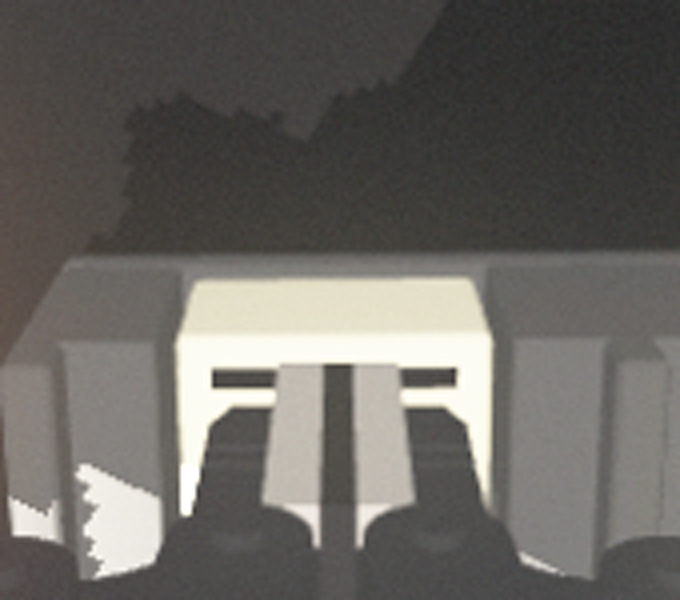

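Emit:
{"fn": "send_rows", "kwargs": {
  "deltas": [
    {"grip":0,"translation":[0,0,-0.012],"twist":[0,0,0]},
    {"grip":0,"translation":[0,0,-0.05],"twist":[0,0,0]},
    {"grip":0,"translation":[0.02,0,-0.1],"twist":[0,0,0]},
    {"grip":0,"translation":[0.04,0,-0.12],"twist":[0,0,0]},
    {"grip":0,"translation":[0.04,0,-0.12],"twist":[0,0,0]}
  ]
}}

```text
clock: 5.28
eef_pos: [0.3921, 0.1599, 0.1153]
tool_rot: [0.506, 0.863, 0.004, 0.003]
ft_force: [-0.8, 0.6, -1.1]
grip_width: 0.0002
```

Run:
```python
from h import *
o=bot.get_obs();print(o["clock"],o["eef_pos"],o["ft_force"])
for n,b in(("side",(290,140,410,240)),("wrist",(230,130,430,300))):
    c=camera(n); save("l_"+n,c["color"],b,4)
```

```text
5.275 [0.39208455 0.15988691 0.1153221 ] [-0.83747915  0.62823615 -1.13677027]
```

View pics/l_side.png

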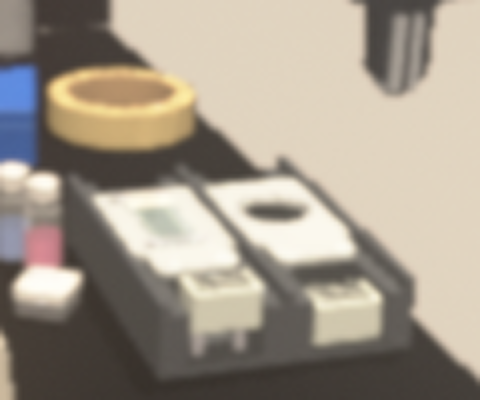

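View pics/l_wrist.png

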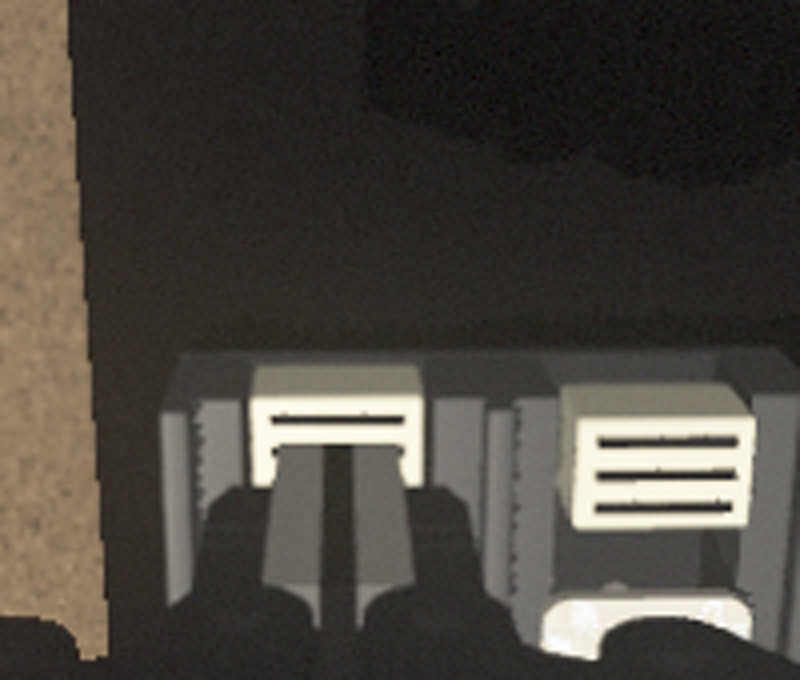

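Run:
```python
from h import *
c=camera("wrist")
a=np.radians(-60.9);ex=np.array([np.cos(a),np.sin(a),0]);ey=np.array([-ex[1],ex[0],0])
s=np.array([.4103,.1240,0])
S=4;g=cv2.resize(c["color"][130:300,230:430],None,fx=S,fy=S,interpolation=cv2.INTER_CUBIC)
for z,k in((.046,(0,0,255)),(.036,(0,255,255)),(.032,(0,255,0))):
  for y in(-.018,.018):
    for d in ((0,.065) if z==.046 else (0,)):
      u=proj(c,s-.012*ex+(y+d)*ey+[0,0,z])[0];print(z,y,u.round(1)); cv2.circle(g,(int((u[0]-230+.5)*S),int((u[1]-130+.5)*S)),2,k,-1)
cv2.imwrite("pics/m.png",g)
```

```text
0.046 -0.018 [292.2 235.1   0.3]
0.046 -0.018 [3.754e+02 2.349e+02 3.000e-01]
0.046 0.018 [3.384e+02 2.350e+02 3.000e-01]
0.046 0.018 [4.209e+02 2.347e+02 3.000e-01]
0.036 -0.018 [292.9 230.7   0.3]
0.036 0.018 [3.374e+02 2.307e+02 3.000e-01]
0.032 -0.018 [293.2 229.1   0.3]
0.032 0.018 [3.371e+02 2.290e+02 3.000e-01]
```

View pics/m.png

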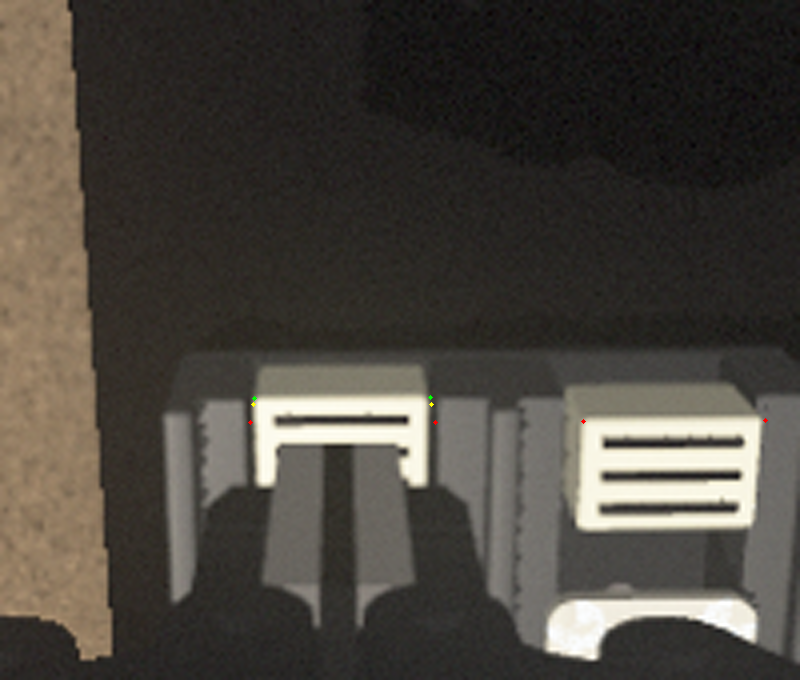

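Run:
```python
from h import *
c=camera("top")
a=np.radians(-60.9);ex=np.array([np.cos(a),np.sin(a),0]);ey=np.array([-ex[1],ex[0],0])
s=np.array([.4103,.1240,0])
for uv in ([390.5,203],[383,190],[398,216]):
    t=onz(c,[uv],.040)[0]; print(t.round(4),-.077+(t-s)@ex,-.0325+(t-s)@ey)
T=s+.154*ex; T[2]=.08; print(T,delta(T,119.1))
```

```text
[0.4773 0.0043 0.04  ] 0.060164077719995115 -0.03219539132086918
[0.5017 0.018  0.04  ] 0.06006306939842622 -0.00420662091594182
[ 0.453  -0.0093  0.04  ] 0.060273186116981056 -0.06003836702330649
[ 0.48519565 -0.01056092  0.08      ] (array([-0.1932,  0.0004,  0.033 ]), array([ 0.23,  0.07, -0.01]))
```

Emit:
{"fn": "send_rows", "kwargs": {
  "deltas": [
    {"grip":0,"translation":[-0.05,0.0004,0.0],"twist":[0.2,0,0]},
    {"grip":0,"translation":[-0.1,0.0004,0.01],"twist":[0.2,0,0]},
    {"grip":0,"translation":[-0.15,0.0004,0.02],"twist":[0.2,0,0]},
    {"grip":0,"translation":[-0.193,0.0004,0.033],"twist":[0.2,0,0]},
    {"grip":0,"translation":[-0.193,0.0004,0.033],"twist":[0.2,0,0]}
  ]
}}

```text
clock: 6.1
eef_pos: [0.4844, -0.0133, 0.0775]
tool_rot: [0.509, 0.861, -0.001, -0.001]
ft_force: [-0.5, 0.2, 0.7]
grip_width: 0.0002
```

Run:
```python
from h import *
o=bot.get_obs();print(o["clock"],o["eef_pos"],o["ft_force"])
for n,b in(("wrist",(220,130,420,300)),):
    c=camera(n); save("n_"+n,c["color"],b,4)
a=np.radians(-60.9);ex=np.array([np.cos(a),np.sin(a),0]);ey=np.array([-ex[1],ex[0],0])
T=np.array([.4103,.1240,0])+.154*ex; T[2]=-.013; print(T,delta(T,119.1))
```

```text
6.1 [ 0.48440499 -0.01333456  0.07745134] [-0.47874764  0.20470319  0.6756791 ]
[ 0.48519565 -0.01056092 -0.013     ] (array([0.0004, 0.0021, 0.091 ]), array([-0.18, -0.06, -0.22]))
```

View pics/n_wrist.png

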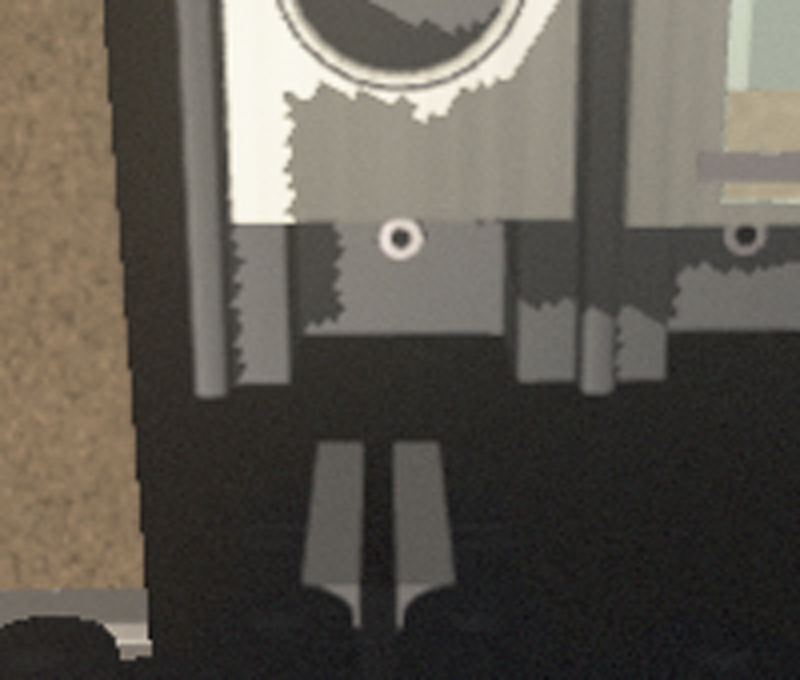

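Emit:
{"fn": "send_rows", "kwargs": {
  "deltas": [
    {"grip":0,"translation":[0.0004,0.002,0.03],"twist":[-0.2,0,-0.2]},
    {"grip":0,"translation":[0.0004,0.002,0.055],"twist":[-0.2,0,-0.2]},
    {"grip":0,"translation":[0.0004,0.002,0.066],"twist":[-0.2,0,-0.2]},
    {"grip":0,"translation":[0.0004,0.002,0.066],"twist":[-0.2,0,-0.2]}
  ]
}}

```text
clock: 6.65
eef_pos: [0.4841, -0.0101, 0.0114]
tool_rot: [0.507, 0.862, -0.0, -0.001]
ft_force: [-0.1, -0.7, 0.0]
grip_width: -0.0001
```

Run:
```python
from h import *
o=bot.get_obs();print(o["clock"],o["eef_pos"],o["ft_force"])
for n,b in(("wrist",(220,130,420,300)),):
    c=camera(n); save("p_"+n,c["color"],b,4)
a=np.radians(-60.9);ex=np.array([np.cos(a),np.sin(a),0]);ey=np.array([-ex[1],ex[0],0])
T=np.array([.4103,.1240,0])+.154*ex; T[2]=-.013; print(T,delta(T,119.1))
```

```text
6.65 [ 0.48410411 -0.01012554  0.0114285 ] [-0.10273924 -0.65778489  0.01058976]
[ 0.48519565 -0.01056092 -0.013     ] (array([-0.0004, -0.0001,  0.0252]), array([ 0.01, -0.07,  0.02]))
```

View pics/p_wrist.png

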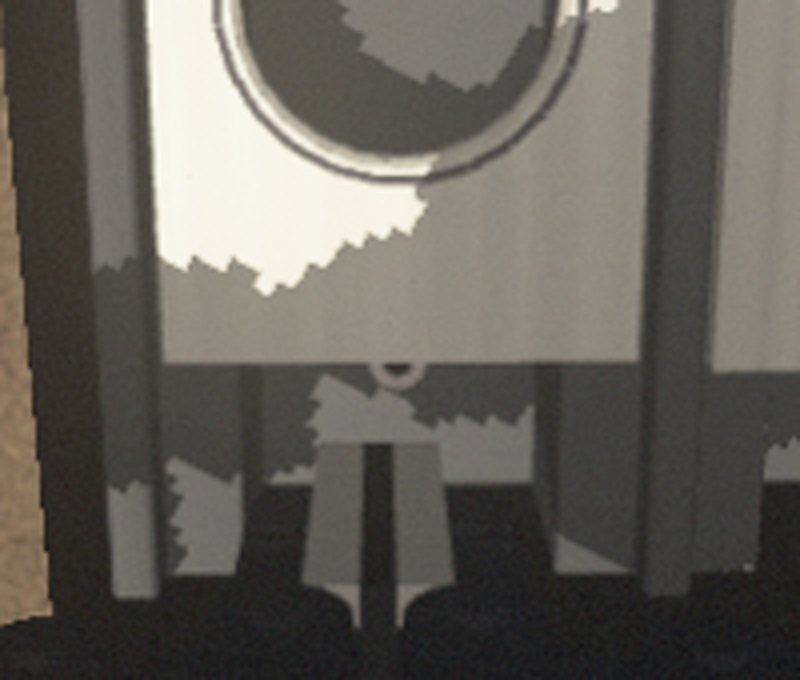

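Emit:
{"fn": "send_rows", "kwargs": {
  "deltas": [
    {"grip":0,"translation":[-0.0004,0.0024,0.002],"twist":[0,0,0]},
    {"grip":0,"translation":[-0.0004,0.0024,0.01],"twist":[0,0,0]},
    {"grip":0,"translation":[-0.0004,0.0024,0.018],"twist":[0,0,0]},
    {"grip":0,"translation":[-0.0004,0.0024,0.0245],"twist":[0,0,0]},
    {"grip":0,"translation":[-0.0004,0.0024,0.0245],"twist":[0,0,0]}
  ]
}}

```text
clock: 7.32
eef_pos: [0.4865, -0.0094, -0.0131]
tool_rot: [0.507, 0.862, -0.0, -0.001]
ft_force: [0.3, -0.5, 0.2]
grip_width: -0.0
```

Run:
```python
from h import *
o=bot.get_obs();print(o["clock"],o["eef_pos"],o["ft_force"])
for n,b in(("wrist",(220,130,420,300)),("side",(290,120,410,240))):
    c=camera(n); save("q_"+n,c["color"],b,4)
a=np.radians(-60.9);ex=np.array([np.cos(a),np.sin(a),0]);ey=np.array([-ex[1],ex[0],0])
q=o["eef_pos"]-np.array([.4103,.1240,0]); print(-.077+q@ex,-.0325+q@ey)
```

```text
7.325 [ 0.48648449 -0.00940646 -0.01309276] [ 0.34098326 -0.52288964  0.21601882]
0.07661807109387224 -0.03081239449187077
```

View pics/q_wrist.png

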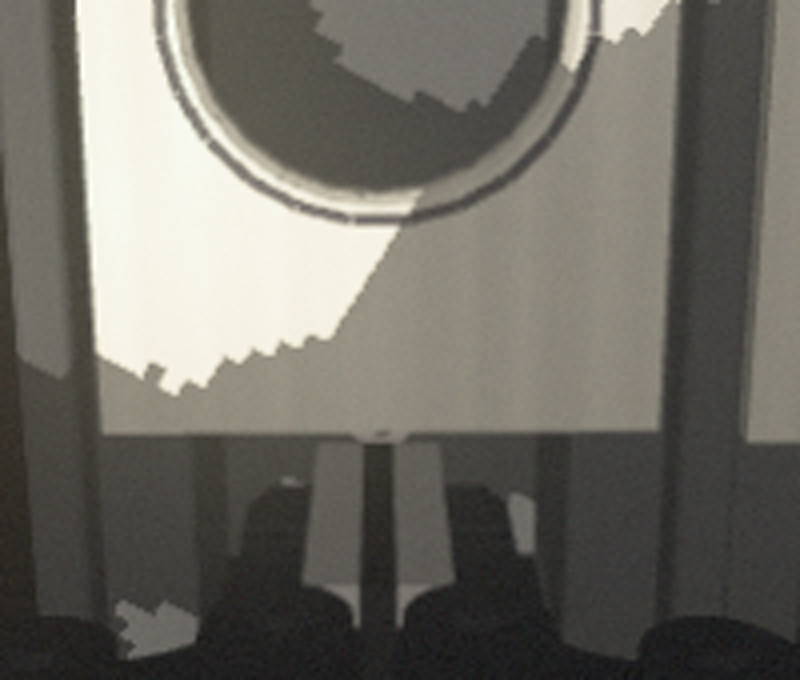

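View pics/q_side.png

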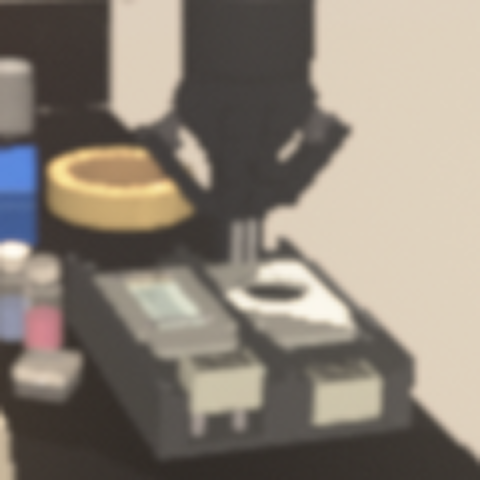

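Emit:
{"fn": "send_rows", "kwargs": {
  "deltas": [
    {"grip":0,"translation":[0.006,0,0],"twist":[0,0,0]},
    {"grip":0,"translation":[0.012,0,0],"twist":[0,0,0]},
    {"grip":0,"translation":[0.02,0,0],"twist":[0,0,0]},
    {"grip":0,"translation":[0.028,0,0],"twist":[0,0,0]},
    {"grip":0,"translation":[0.036,0,0],"twist":[0,0,0]}
  ]
}}

```text
clock: 8.05
eef_pos: [0.4696, 0.0225, -0.0122]
tool_rot: [0.507, 0.862, 0.0, -0.0]
ft_force: [0.3, -0.4, 1.2]
grip_width: -0.0002
```

Run:
```python
from h import *
o=bot.get_obs();print(o["clock"],o["eef_pos"],o["ft_force"],o["ft_torque"])
for n,b in(("wrist",(220,130,420,300)),("side",(290,120,410,240))):
    c=camera(n); save("r_"+n,c["color"],b,4)
a=np.radians(-60.9);ex=np.array([np.cos(a),np.sin(a),0]);ey=np.array([-ex[1],ex[0],0])
q=o["eef_pos"]-np.array([.4103,.1240,0]); print(-.077+q@ex,-.0325+q@ey)
```

```text
8.05 [ 0.46957694  0.02253283 -0.01219098] [ 0.31668012 -0.41216924  1.23564845] [-0.17508503 -0.10589265  0.05498969]
0.04048767153807435 -0.030052529250652212
```

View pics/r_wrist.png

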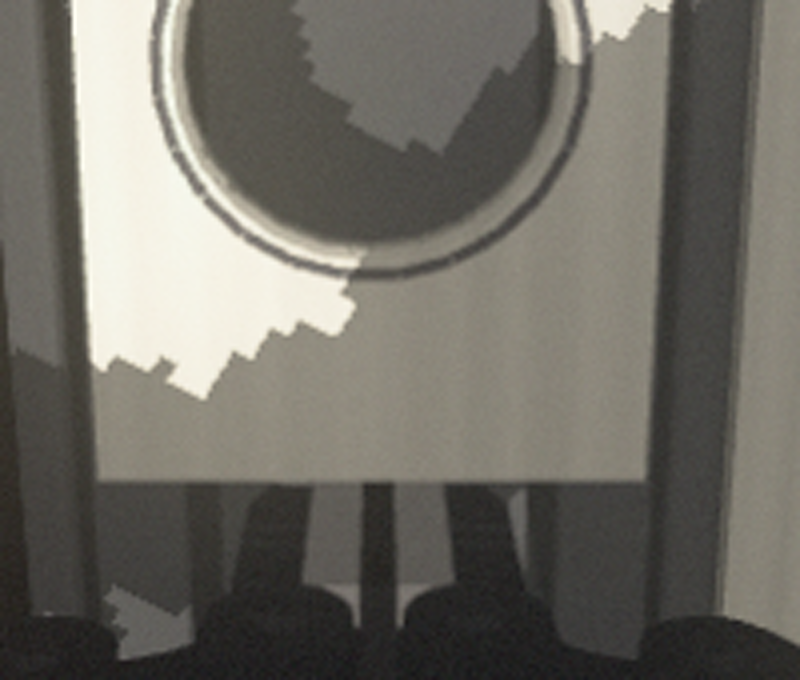

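View pics/r_side.png

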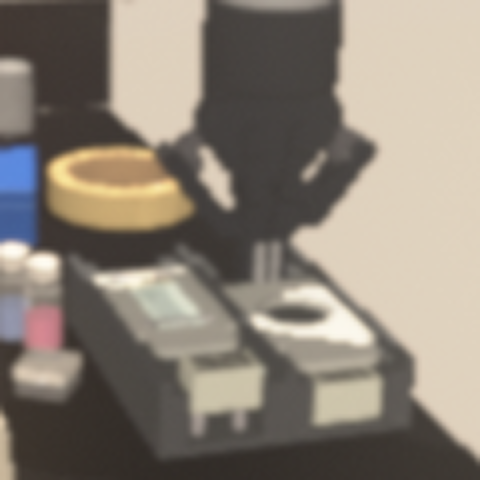

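Emit:
{"fn": "send_rows", "kwargs": {
  "deltas": [
    {"grip":0,"translation":[0.008,0,0.0005],"twist":[0,0,0]},
    {"grip":0,"translation":[0.017,0,0.0005],"twist":[0,0,0]},
    {"grip":0,"translation":[0.026,0,0.0005],"twist":[0,0,0]},
    {"grip":0,"translation":[0.034,0,0.0005],"twist":[0,0,0]},
    {"grip":0,"translation":[0.041,0,0.0005],"twist":[0,0,0]}
  ]
}}

```text
clock: 8.78
eef_pos: [0.4486, 0.0593, -0.0128]
tool_rot: [0.506, 0.863, 0.0, -0.001]
ft_force: [0.8, -0.1, 0.3]
grip_width: 0.0001
```

Run:
```python
from h import *
o=bot.get_obs();print(o["clock"],o["eef_pos"],o["ft_force"],o["ft_torque"])
for n,b in(("wrist",(220,130,420,300)),("side",(290,120,410,240))):
    c=camera(n); save("s_"+n,c["color"],b,4)
a=np.radians(-60.9);ex=np.array([np.cos(a),np.sin(a),0]);ey=np.array([-ex[1],ex[0],0])
q=o["eef_pos"]-np.array([.4103,.1240,0]); print(-.077+q@ex,-.0325+q@ey)
```

```text
8.775 [ 0.44855096  0.0592877  -0.01283045] [ 0.78618062 -0.14065792  0.26617337] [-0.09677627 -0.06401994  0.00406689]
-0.0018533966209023506 -0.030549248564151157
```

View pics/s_wrist.png

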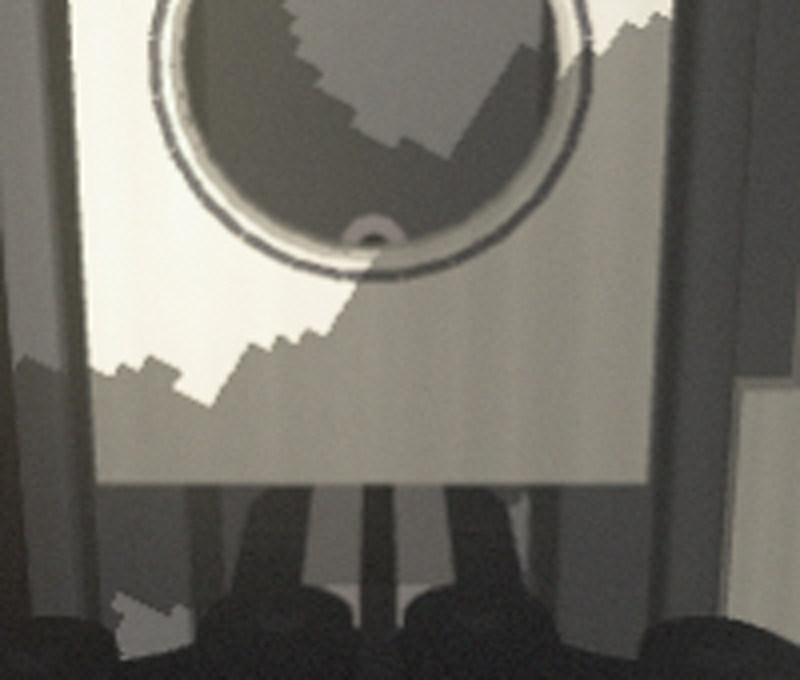

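View pics/s_side.png

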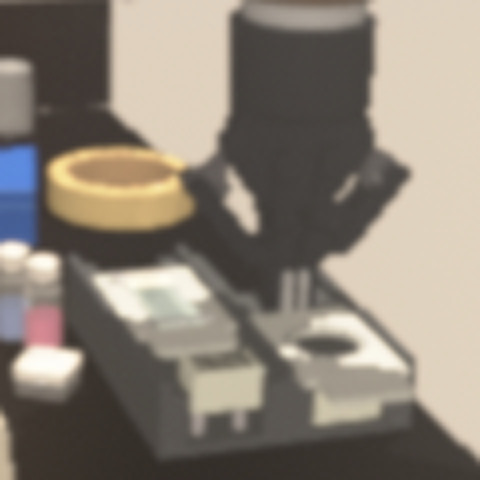

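Emit:
{"fn": "send_rows", "kwargs": {
  "deltas": [
    {"grip":0,"translation":[-0.006,0,0],"twist":[0,0,0]},
    {"grip":0,"translation":[-0.012,0,0],"twist":[0,0,0]},
    {"grip":0,"translation":[-0.012,0,-0.03],"twist":[0,0,0]},
    {"grip":0,"translation":[-0.012,0,-0.085],"twist":[0,0,0]},
    {"grip":0,"translation":[-0.012,0,-0.14],"twist":[0,0,0]}
  ]
}}

```text
clock: 9.5
eef_pos: [0.4542, 0.048, 0.1283]
tool_rot: [0.506, 0.863, -0.0, -0.002]
ft_force: [0.8, -0.9, 0.0]
grip_width: 0.0001
```

Emit:
{"fn": "send_rows", "kwargs": {
  "deltas": [
    {"grip":0,"translation":[-0.04,-0.03,-0.03],"twist":[0,0,0]},
    {"grip":0,"translation":[-0.09,-0.07,-0.03],"twist":[0,0,0]},
    {"grip":0,"translation":[-0.12,-0.11,-0.03],"twist":[0,0,0]},
    {"grip":0,"translation":[-0.14,-0.15,-0.03],"twist":[0,0,0]},
    {"grip":0,"translation":[-0.14,-0.15,-0.03],"twist":[0,0,0]}
  ]
}}

```text
clock: 10.12
eef_pos: [0.3901, -0.1499, 0.1582]
tool_rot: [0.509, 0.861, -0.0, -0.002]
ft_force: [0.0, -0.1, -0.9]
grip_width: 0.0001
```

Run:
```python
from h import *
o=bot.get_obs();print(o["clock"],o["eef_pos"],o["ft_force"])
for n,b in(("top",(270,110,430,270)),("side",(270,120,420,260))):
    c=camera(n); save("t_"+n,c["color"],b,4)
```

```text
10.125 [ 0.39008219 -0.14993254  0.15816203] [ 0.02305594 -0.105843   -0.92090398]
```

View pics/t_top.png

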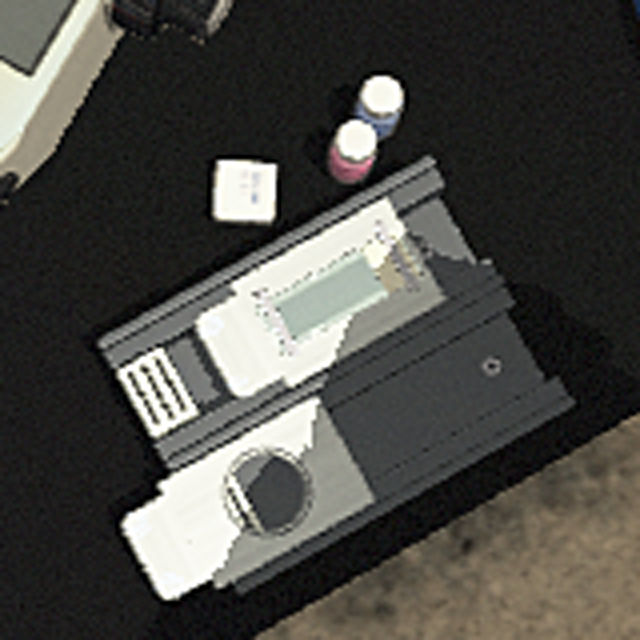

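View pics/t_side.png

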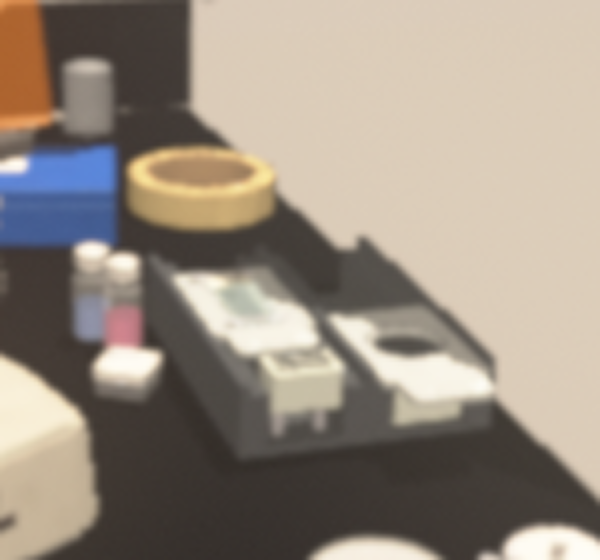

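Run:
```python
from h import *
c=camera("top")
a=np.radians(-60.9);ex=np.array([np.cos(a),np.sin(a),0]);ey=np.array([-ex[1],ex[0],0])
s=np.array([.4103,.1240,0])
def L(u,z): t=onz(c,[[u[0]/4+270-.4,u[1]/4+110-.4]],z)[0]; return np.array([-.077+(t-s)@ex,-.0325+(t-s)@ey]).round(4)
for n,u,z in(("front",(145,562),.04),("rearL",(320,400),.04),("rearR",(372,500),.04),("shoulderL",(160,487),.04),("shoulderR",(213,588),.04),("ledge front far wall",(100,343),.043),("ledge rear far",(432,157),.043),("ledge rear near",(575,400),.043),("ledge front near",(238,590),.043)): print(n,L(u,z))
stops(camera("top"))
```

```text
front [-0.1197 -0.032 ]
rearL [-0.0125 -0.0059]
rearR [-0.0143 -0.058 ]
shoulderL [-0.097  -0.0051]
shoulderR [-0.0981 -0.0576]
ledge front far wall [-0.0891  0.0668]
ledge rear far [0.0895 0.0682]
ledge rear near [ 0.0907 -0.0636]
ledge front near [-0.0885 -0.0639]
3578 [330.8 157.4] ctr [0.5626 0.1156 0.046 ] [np.float64(28.5), np.float64(28.7)] [np.float64(-2.1), np.float64(-92.2)]
64902 [336.5 205.9] ctr [0.4727 0.09   0.046 ] [np.float64(212.7), np.float64(128.6)] [np.float64(-59.4), np.float64(-150.5)]
```

```bash
python3 -c "
from workcell import bot
print(bot.job_done()); print(bot.get_obs()['ft_force'])"
```

```text
the job is handed in; nothing more can be done
None
the job is handed in; nothing more can be done
```

I pressed the near-lane stop down and pushed the round-windowed insert forward until its grip tab was fully out. Then I backed the arm clear and handed the job in at about 10 s. No verdict is reported.

**Insert position:** my last top-camera check put the tab's front edge about 31 mm past the ledge's front end (allowed 23.5 to 46 mm). About 7 mm of the wider part is out behind the tab. It lies in the near lane, and its rear corners differ by about 1.8 mm. That is at most 0.035 rad of skew, and it is at the limit of picking pixels by hand. I did not measure flatness or height; it looks flat in the side and top views.

**Stop:** it came to its end under about 39 N. The wrist view put its top at roughly 32 to 34 mm, below the 36 mm runners. After the push I could not measure it again, because the insert now covers it.

**Other things:** in the last top view the coverslip box had not moved (same position within 0.1 mm). The other insert, its stop and the vials look unchanged. I did not measure the petri dishes and the tally counter at the end, but the arm only passed above them.

**Two things disagreed with the text or calibration:**
- The real fingertips, when shut, sit about 40 mm short of the stated tool point. Two cameras showed it, and there was no contact where contact was expected. I corrected for it before pressing.
- The computed sideways position behind the insert was about 2.5 mm off the wrist picture, so I centred the fingers by the picture.

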